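# Sort the cutlery and the lemon into their trays

### The job

Sort the things lying about on the worktop: lay the fork in the long narrow tray, both teaspoons side by side in the shorter, wider tray, and put the lemon in the square slatted crate. The cutlery must lie along its tray, flat on the tray's floor, not on the rim or one on top of another. Leave the small spice jar standing where it is.

Things in the scene. Friction and masses are not known exactly. Their poses are not given: they have to be found in the camera images.
- fork_center (a point): a fork of plain bright metal, 193 long, 26 wide at the tines, 15 high, lying on the worktop. The point is its middle, half-way up (7.5 mm above what it lies on); its x axis runs along its length. The thin handle is arched: at the middle, where it is gripped across its length, it is 8 wide and lies 11 to 15 mm above what the fork rests on; fingertips 4 to 6 mm above that surface hold it well
- spoon_a_center (a point): a teaspoon of plain bright metal, 130 long, 27 wide at the bowl, 11 high, lying on the worktop; there are two alike. The point is its middle, half-way up (5.5 mm above what it lies on); its x axis runs along its length. The thin handle is arched: at the middle, where it is gripped across its length, it is 8 wide and lies 7 to 11 mm above what the spoon rests on; fingertips 4 mm above that surface hold it well
- spoon_b_center (a point): a teaspoon of plain bright metal, 130 long, 27 wide at the bowl, 11 high, lying on the worktop; there are two alike. The point is its middle, half-way up (5.5 mm above what it lies on); its x axis runs along its length. The thin handle is arched: at the middle, where it is gripped across its length, it is 8 wide and lies 7 to 11 mm above what the spoon rests on; fingertips 4 mm above that surface hold it well
- lemon_center (a point): a lemon, 78 long, 55 wide, 56 high, lying on its side on the worktop. The point is its centre (28 mm above the worktop); its x axis runs along its length, so it is gripped across y, 55 mm wide
- long_tray_in (a point): open wooden tray, outside 225 x 100 x 26 mm high, walls and floor 5 mm thick (inside 215 x 90, 21 deep), fixed to the worktop; the longest and narrowest of the three wooden containers, the place of the fork. The point is the middle of its inner floor (5 mm above the worktop); x along its longer side, z up
- short_tray_in (a point): open wooden tray, outside 165 x 118 x 26 mm high, walls and floor 5 mm thick (inside 155 x 108, 21 deep), fixed to the worktop; shorter and wider than the fork's tray, the place of both teaspoons. The point is the middle of its inner floor (5 mm above the worktop); x along its longer side, z up
- crate_in (a point): open square wooden crate with slatted sides, outside 130 x 130 x 48 mm high, 5 mm walls and floor (inside 120 x 120, 43 deep), fixed to the worktop; the place of the lemon. The point is the middle of its inner floor (5 mm above the worktop); z up, x and y along its sides
- pepper_jar_center (a point): a bystander: a small white-capped spice jar, 41 in diameter, 105 high, standing loose behind the middle container. The point is its centre, 52 mm up
Not all that is in view belongs to the job. Of the things like the part that bears lemon_center, leave any that is purple; of the rest the smaller one is meant.

How it is judged:
By the outcome, as a careful person would: the job done as asked, in the order asked, and still so for the second after the job is handed in, with the robot touching nothing.
It also fails if it takes over 99 s, if anything falls off the work surface, if the arm or the gripper's body presses on something with over 40 N, if the wrist force passes 120 N, or if a joint passes its speed limit or range.

### The arm

A 6-joint arm with a two-finger parallel gripper is mounted at the origin on a cart in front of the work surface, level with it; the furniture and walls round the work are solid. World frame = base frame: x ahead of the robot, y to its left, z up, the work surface at z = 0. Lengths are in mm, angles in rad, forces in N, time in s.
With the tool pointing down it reaches from about 400 to 925 mm from the base axis. Payload 12.5 kg.
Tool frame: the origin (TCP) lies midway between the tips of the shut fingers; the grasp point (between the pads) lies 19 mm behind it (env.tcp_to_grasp is the distance from the TCP to the grasp point, in mm); z points along the fingers, y is the line along which they close (so a half turn about z gives the same grasp; the last joint's range is limited). The gripper opens to 95 mm and grips with 3 to 60 N. Pads are 20 mm wide; open, the fingers measure 119 mm over their backs; the gripper's body (75 mm by 180 mm) begins 59 mm behind the grasp point.
Start: joints at [-1.405, 0.491, 1.559, -0, 1.092, -0.106], TCP at [167.814, -602.068, 214.661] pointing down, gripper open.
Joint ranges: [-3.1, 3.1], [-0.84, 2.19], [0.05, 2.79], [-1.13, 4.28], [0.06, 2.93], [-2.69, 2.69]. Speed limits (rad/s): [2.22, 2.22, 2.79, 3.14, 3.14, 3.14].

### API

Orientations are given as [roll, pitch, yaw] about the fixed x, y, z axes, in that order (R = Rz(yaw) Ry(pitch) Rx(roll)).
In Python, from cell import env gives the robot as it stands. The module is installed in compiled form; this text tells all that it offers.
- The arm moves only by the tool step_arm, never from a script. Its argument "plan" is a list that holds one entry, the list of rows, each a list of 5 numbers: the shift along the tool's x, y, z in mm, then the turn about the tool's z in degrees, then the opening, from -1 (shut) to 1 (fully open). A call has 1 to 8 rows; each row is the pose to reach, as a shift and turn from the pose commanded when the call began, along the tool's axes at that moment; what a row does not reach only later rows make up. A row lasts 1/12 s, in which the tool goes at most 41.7 mm and 7.16 degrees, less where a joint would pass 70% of its speed; a pose out of reach is approached as far as the arm can. A call with a gripper value outside its range is refused whole. The fingers move at their own pace and stop on an object; the grip force is fixed at half the most. Time passes only in rows, so rows that repeat a pose let the fingers close. It gives the time, the measured TCP pose, the force, the opening and the grip force at its end, in the units of the state.
- env.state(): the state, without advancing time (a new reading comes with each control period).
- env.read_camera(name): name is "scene" or "top"; returns the picture (400x640x3 uint8, blue, green, red); there is no depth.
- env.get_calibration(name): a dict with "K" (3x3 intrinsics, pixels), "extrinsics" (4x4, takes a point from world to camera coordinates). Camera axes: x right, y up, looking along -z (the intrinsics and any distortion apply to the point x, -y, -z); pixel columns grow to the right and rows downward; lengths in mm; the calibration is good to about 2 mm. A picture is of the moment at which its call begins. get_calibration takes no time and is no camera call.
- env.job_done(): hands the job in; it is judged then, once.
The state is a dict: "t": time; "joints": joint angles; "qvel": joint speeds; "tau": joint torques, N m; "eef_pos": TCP position; "tcp_rot": TCP orientation; "ft_force": force on the tool from outside, world axes, zero at the start; "moment": the same for the moment, N m; "opening": opening from 0.0 (shut) to 1.0 (fully open); "grip_force": force on a finger pad.
Only numpy, scipy, OpenCV 4.12 (cv2) and the standard library are available. Lean on these libraries where they do the work, as an engineer would, in place of code of your own. Each camera call takes 0.05 s, during which the arm holds its last target. There are 200 camera calls.

## Working session

There is one attempt and no reset: what is moved stays moved. The work goes in short steps, Python scripts to look and compute and a tool call to move; the robot and the scene stay as the last step left them, time stands still between calls to the robot, and variables do not carry over. Pictures are saved under pics/ and viewed, at most 16 in all, crops included, and the job is handed in when it is done.

Besides the shell and the picture viewer there is one more tool, called after "Emit:" as a command line: name --argument value ..., lists and objects as JSON in quotes. step_arm: Moves the arm, as the interface text tells. Its arguments: {"type":"object","properties":{"plan":{"type":"array"}},"required":["plan"]}

```bash
mkdir -p pics; python3 - <<'E'
from cell import env
import cv2
for n in("scene","top"):
    cv2.imwrite(f"pics/{n}0.png",env.read_camera(n)); c=env.get_calibration(n); print(c)
print(env.state(), env.tcp_to_grasp)
E
```

```text
{'K': array([[480.72919226,   0.        , 318.69044119],
       [  0.        , 480.72919226, 210.35625181],
       [  0.        ,   0.        ,   1.        ]]), 'extrinsics': array([[-8.48492418e-01, -5.29123736e-01,  9.41742245e-03,
         4.76516119e+02],
       [ 2.19127799e-01, -3.35079625e-01,  9.16354000e-01,
        -1.76439108e+02],
       [-4.81709065e-01,  7.79583040e-01,  4.00258241e-01,
        -1.27505314e+03],
       [ 0.00000000e+00,  0.00000000e+00,  0.00000000e+00,
         1.00000000e+00]])}
{'K': array([[422.4268594 ,   0.        , 319.64484562],
       [  0.        , 422.4268594 , 204.76264314],
       [  0.        ,   0.        ,   1.        ]]), 'extrinsics': array([[ 2.72125166e-02, -9.99300328e-01,  2.56580235e-02,
        -2.69618083e+01],
       [ 9.96207205e-01,  2.92325678e-02,  8.19552406e-02,
        -5.75635970e+02],
       [-8.26479487e-02,  2.33304995e-02,  9.96305678e-01,
        -1.06258639e+03],
       [ 0.00000000e+00,  0.00000000e+00,  0.00000000e+00,
         1.00000000e+00]])}
{'t': 0.1, 'joints': array([-1.40461467e+00,  4.91501674e-01,  1.55941276e+00, -8.32389456e-05,
        1.09172857e+00, -1.05580070e-01]), 'qvel': array([ 0.00070777, -0.00102658, -0.00030352,  0.00052419,  0.00018958,
        0.00083252]), 'tau': array([ 4.31757770e-03, -6.13623047e+01, -2.58606952e+01,  6.94472878e-02,
        4.70095722e-02, -6.40763005e-05]), 'eef_pos': array([ 167.74314393, -601.82346634,  214.11035404]), 'tcp_rot': array([-3.14054036e+00, -3.72740657e-05,  2.71800111e-01]), 'ft_force': array([-1.3235457 ,  0.06623698, -0.30093885]), 'moment': array([0.02762748, 0.01153296, 0.00232852]), 'grip_force': 0.0, 'opening': 1.0046787818250873} 18.8
```

View pics/top0.png

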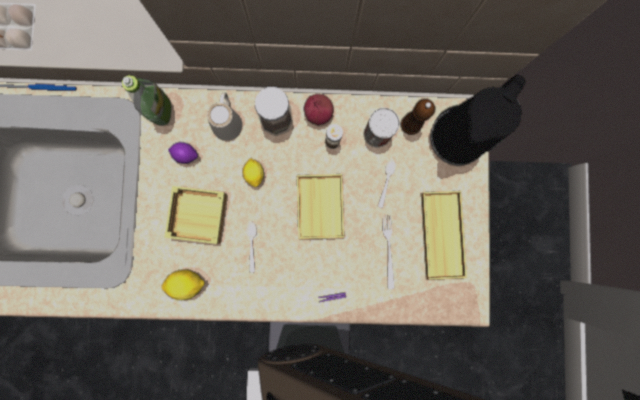

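View pics/scene0.png

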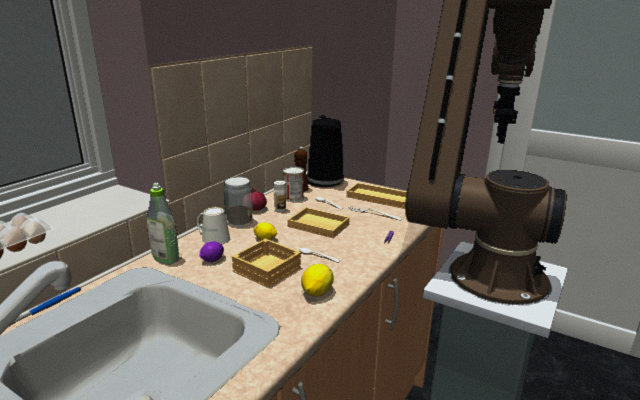

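The top view shows the small yellow lemon at (253,173), spoons at (252,245) and (387,183), the fork at (389,250), the trays at (443,235) and (321,207), the crate at (197,216), and the jar at (334,135). The big lemon (183,285) and the purple one stay put.

```bash
cat > h.py <<'E'
import numpy as np, cv2
from cell import env
def ray(n,uv):
    c=env.get_calibration(n); K=c["K"]; E=c["extrinsics"]; R=E[:3,:3]; t=E[:3,3]
    uv=np.atleast_2d(uv).astype(float)
    d=np.c_[(uv[:,0]-K[0,2])/K[0,0],-(uv[:,1]-K[1,2])/K[1,1],-np.ones(len(uv))]
    return -R.T@t, d@R
def plane(n,uv,z):
    o,d=ray(n,uv); return (o+d*((z-o[2])/d[:,2])[:,None])[:,:2]
def blob(mask,box):
    x0,y0,x1,y1=box; m=np.zeros_like(mask); m[y0:y1,x0:x1]=mask[y0:y1,x0:x1]
    k,l,s,_=cv2.connectedComponentsWithStats(m,connectivity=8)
    i=1+np.argmax(s[1:,4]); ys,xs=np.nonzero(l==i); return np.c_[xs,ys]
def rect(n,pts,z):
    p=plane(n,pts,z).astype(np.float32); (c,s,a)=cv2.minAreaRect(p)
    if s[0]<s[1]: s=s[::-1]; a+=90
    return np.round(c,1),np.round(s,1),round((a+90)%180-90,1)
def hsv(im): return cv2.cvtColor(im,cv2.COLOR_BGR2HSV)
E
python3 - <<'E'
from h import *
im=cv2.imread("pics/top0.png"); H=hsv(im)
metal=((H[...,1]<45)&(H[...,2]>120)).astype(np.uint8)
yel=((H[...,0]>18)&(H[...,0]<35)&(H[...,1]>70)).astype(np.uint8)
for k,b,m,z in [("fork",(375,208,403,293),metal,8),("spA",(240,218,266,278),metal,6),("spB",(372,155,402,212),metal,6),("lemon",(236,150,272,196),yel,28),
  ("long",(412,182,475,288),yel,26),("short",(288,165,353,248),yel,26),("crate",(158,180,232,252),yel,48)]:
    p=blob(m,b); print(k,len(p),p.min(0),p.max(0),rect("top",p,z))
big=cv2.resize(im[150:300,150:480],None,fx=2.4,fy=2.4,interpolation=cv2.INTER_CUBIC)
mk=cv2.resize((metal|yel)[150:300,150:480]*255,(big.shape[1],big.shape[0]//2))
cv2.imwrite("pics/crop0.png",np.vstack([big,cv2.cvtColor(mk,cv2.COLOR_GRAY2BGR)]))
E
```

```text
fork 1969 [375 208] [402 292] (array([ 465.8, -193.4]), array([217.8,  71. ]), 0.9)
spA 1195 [240 218] [265 277] (array([462.1, 159.4]), array([152.2,  64.6]), 2.2)
spB 1335 [372 155] [401 211] (array([ 640.9, -186. ]), array([149.9,  77.2]), 1.0)
lemon 488 [242 158] [263 187] (array([653.9, 163.3]), array([63.1, 62.3]), -31.3)
long 3322 [422 191] [466 279] (array([ 508.8, -331.8]), array([225.8, 104.4]), 4.0)
short 2784 [297 174] [343 239] (array([572.9, -11.6]), array([166.7, 118. ]), 3.1)
crate 2468 [165 187] [224 244] (array([540. , 299.9]), array([134. , 132.4]), 84.5)
```

View pics/crop0.png

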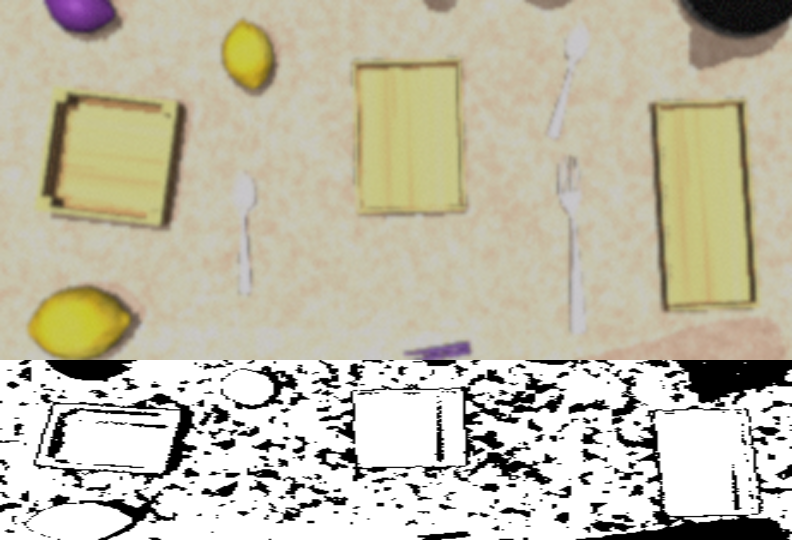

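The crop shows clean tray outlines, but the metal mask is swamped by the worktop. The cutlery is neutral or bluish and the worktop warm, so I'll mask on B−R.

```bash
cat >> h.py <<'E'
def line(n,pts,z):
    p=plane(n,pts,z); c=p.mean(0); d=np.linalg.svd(p-c,full_matrices=False)[2][0]; d*=np.sign(d[0])
    s=(p-c)@d; lo,hi=s.min(),s.max(); return np.round(c+d*(lo+hi)/2,1),round(hi-lo,1),round(np.degrees(np.arctan2(d[1],d[0])),1)
def metal(im,T=-12):
    f=cv2.GaussianBlur(im,(3,3),0).astype(int); return ((f[...,0]-f[...,2]>T)&(f[...,1]>110)).astype(np.uint8)
E
python3 - <<'E'
from h import *
im=cv2.imread("pics/top0.png"); H=hsv(im)
for T in(-25,-15,-8):
  m=metal(im,T)
  for k,b,z in [("fork",(375,208,403,293),11),("spA",(240,218,266,278),8),("spB",(372,155,402,212),8)]:
    p=blob(m,b); print(T,k,len(p),p.min(0),p.max(0),rect("top",p,z),line("top",p,z))
for S in(120,150,180):
  y=((H[...,0]>18)&(H[...,0]<35)&(H[...,1]>S)).astype(np.uint8)
  p=blob(y,(236,150,272,196));print(rect("top",p,28),line("top",p,28))
  sc=cv2.imread("pics/scene0.png");h=hsv(sc);y=((h[...,0]>18)&(h[...,0]<35)&(h[...,1]>S)).astype(np.uint8)
  p=blob(y,(250,218,282,245));print(p.mean(0),plane("scene",p.mean(0),28))
p=plane("top",[[334,133],[334,142]],100);print("jar",p)
E
```

```text
-25 fork 804 [376 216] [402 292] (array([ 455.4, -194. ]), array([195.7,  67.8]), 0.6) (array([ 455.4, -194.9]), np.float64(195.5), np.float64(2.4))
-25 spA 452 [240 221] [263 275] (array([461.1, 161.6]), array([138.3,  58.9]), 2.4) (array([461.3, 163.3]), np.float64(137.9), np.float64(3.8))
-25 spB 438 [372 158] [401 210] (array([ 638. , -181.2]), array([131.7,  57.8]), -34.0) (array([ 636.4, -185.2]), np.float64(140.6), np.float64(-19.9))
-15 fork 306 [383 222] [394 288] (array([ 452.6, -192.5]), array([170.5,  21.2]), 4.2) (array([ 452.7, -193.5]), np.float64(170.6), np.float64(5.1))
-15 spA 236 [246 222] [256 272] (array([463.7, 159.9]), array([128.4,  25.6]), 6.9) (array([463.4, 162.1]), np.float64(128.4), np.float64(2.9))
-15 spB 214 [379 160] [395 207] (array([ 638.3, -186.7]), array([128.4,  23.3]), -10.4) (array([ 638.7, -184.2]), np.float64(128.4), np.float64(-13.8))
-8 fork 138 [388 252] [393 288] (array([ 413.8, -198.5]), array([92.1, 12.9]), 0.8) (array([ 413.8, -197.2]), np.float64(92.2), np.float64(3.3))
-8 spA 88 [248 224] [255 239] (array([503. , 163.3]), array([38.8, 18. ]), 2.4) (array([503. , 163.6]), np.float64(38.8), np.float64(2.6))
-8 spB 84 [387 162] [394 178] (array([ 675. , -195.6]), array([42.9, 18.6]), 0.8) (array([ 674.9, -193.1]), np.float64(44.9), np.float64(-14.2))
(array([654. , 162.8]), array([62.6, 56.5]), -24.2) (array([653.9, 163.2]), np.float64(72.8), np.float64(13.4))
[264.9403794  232.22493225] [[646.77988997 168.97475698]]
(array([654. , 162.9]), array([60.5, 52.9]), 47.3) (array([653.9, 163.4]), np.float64(71.8), np.float64(13.5))
[264.85760518 230.85436893] [[652.74899968 161.68401924]]
(array([635. , 161.5]), array([41.3, 28. ]), -84.1) (array([636. , 162.3]), np.float64(41.2), np.float64(-89.3))
[264.88541667 230.74652778] [[653.13491439 161.05022762]]
jar [[745.6199468  -38.98185511]
 [723.43255182 -39.524124  ]]
```

```bash
cat >> h.py <<'E'
def mv(*targets):
    s=env.state(); p=s["eef_pos"]; r=s["tcp_rot"]
    from scipy.spatial.transform import Rotation as Ro
    R=Ro.from_euler("xyz",r).as_matrix()
    print("now",round(s["t"],2),np.round(p,1),"yaw",round(np.degrees(r[2]),1),"open",round(s["opening"],3))
    for x,y,z,yaw in targets:
        print(np.round(R.T@(np.array([x,y,z])-p),1),"turn",round(-(yaw-np.degrees(r[2])),1))
E
python3 -c "
from h import *
mv((463,-193,120,4),(463,-193,60,4))"
```

```text
now 0.1 [ 167.7 -601.8  214.1] yaw 15.6 open 1.005
[ 394.2 -314.4   94.5] turn 11.6
[ 394.2 -314.4  154.5] turn 11.6
```

Emit:
step_arm --plan '[[[394,-314,94,11.6,-0.3],[394,-314,94,11.6,-0.3],[394,-314,94,11.6,-0.3],[394,-314,94,11.6,-0.3],[394,-314,94,11.6,-0.3],[394,-314,94,11.6,-0.3],[394,-314,94,11.6,-0.3],[394,-314,94,11.6,-0.3]]]'

```text
t: 0.77
eef_pos: [360.5, -334.8, 153.1]
tcp_rot: [-3.142, 0.0, 0.069]
ft_force: [1.6, 0.1, -0.4]
opening: 0.5
grip_force: 0.0
```

```bash
python3 -c "
from h import *
mv((463,-193,120,4),(463,-193,60,4))"
```

```text
now 0.77 [ 360.5 -334.8  153.1] yaw 4.0 open 0.5
[ 112.  -134.4   33.1] turn -0.0
[ 112.  -134.4   93.1] turn -0.0
```

Emit:
step_arm --plan '[[[112,-134,33,0,-0.3],[112,-134,33,0,-0.3],[112,-134,33,0,-0.3],[112,-134,33,0,-0.3],[112,-134,63,0,-0.3],[112,-134,73,0,-0.3],[112,-134,73,0,-0.3],[112,-134,73,0,-0.3]]]'

```text
t: 1.43
eef_pos: [461.7, -195.7, 80.4]
tcp_rot: [-3.141, 0.001, 0.069]
ft_force: [0.4, 0.4, -0.6]
opening: 0.346
grip_force: 0.0
```

```bash
python3 - <<'E'
from h import *
mv((463,-193,60,4),(463,-193,5,4))
a=env.read_camera("top"); b=env.read_camera("scene")
c=cv2.resize(a[190:310,320:480],None,fx=4,fy=4,interpolation=cv2.INTER_CUBIC)[:300*2]
cv2.imwrite("pics/t1.png",c[60:480]); cv2.imwrite("pics/s1.png",cv2.resize(b[150:270,320:460],None,fx=4,fy=4))
E
```

```text
now 1.43 [ 461.7 -195.7   80.4] yaw 3.9 open 0.346
[ 1.5 -2.6 20.4] turn -0.1
[ 1.6 -2.6 75.4] turn -0.1
```

View pics/s1.png

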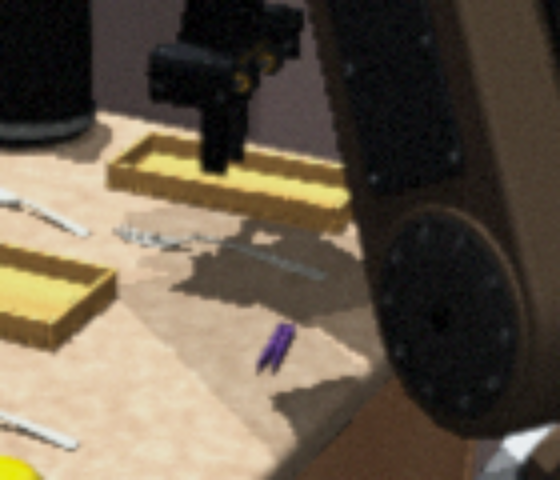

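The scene crop shows the gripper above the fork's handle, which runs from (120,235) to (325,272). Descend and grip.

Emit:
step_arm --plan '[[[1.5,-2.5,40,0,-0.3],[1.5,-2.5,70,0,-0.3],[1.5,-2.5,75,0,-0.3],[1.5,-2.5,75,0,-0.3],[1.5,-2.5,75,0,-0.3],[1.5,-2.5,75,0,-1],[1.5,-2.5,75,0,-1],[1.5,-2.5,75,0,-1]]]'

```text
t: 2.2
eef_pos: [464.1, -192.9, 6.7]
tcp_rot: [3.14, -0.002, 0.069]
ft_force: [0.2, 0.5, -0.1]
opening: 0.193
grip_force: 0.0
```

Emit:
step_arm --plan '[[[0,0,0,0,-1],[0,0,0,0,-1],[0,0,0,0,-1],[0,0,-30,0,-1],[0,0,-60,0,-1],[0,0,-60,0,-1],[0,0,-60,0,-1],[0,0,-60,0,-1]]]'

```text
t: 2.87
eef_pos: [463.4, -192.3, 65.2]
tcp_rot: [3.142, 0.0, 0.069]
ft_force: [-0.4, 0.1, -0.6]
opening: 0.077
grip_force: 30.0
```

```bash
python3 - <<'E'
from h import *
mv((509,-332,65,4),(509,-332,11,4))
a=env.read_camera("top"); b=env.read_camera("scene")
cv2.imwrite("pics/c2.png",np.hstack([cv2.resize(b[150:290,320:460],(420,420)),cv2.resize(a[190:310,340:480],(380,420))]))
E
```

```text
now 2.87 [ 463.4 -192.3   65.2] yaw 4.0 open 0.077
[ 35.8 142.5   0.2] turn -0.0
[ 35.8 142.5  54.2] turn -0.0
```

View pics/c2.png

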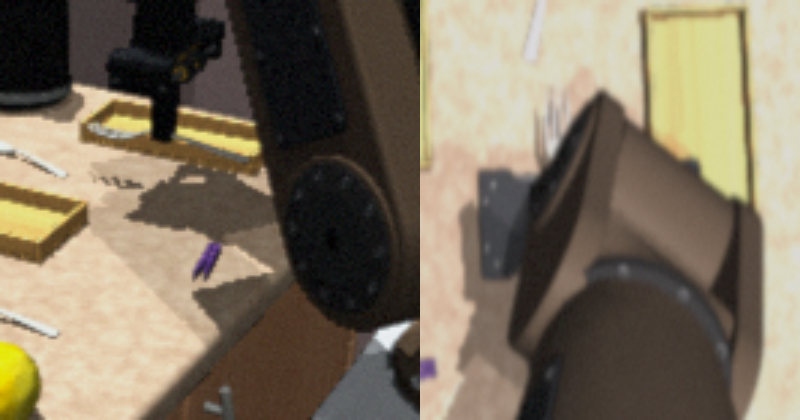

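The fork is held (opening 7 mm, 30 N). The tine tips show at about pixel (389,217) in the top view. I'll check the along-axis offset, since the tray leaves only 11 mm each end.

```bash
python3 - <<'E'
from h import *
a=env.read_camera("top"); f=cv2.GaussianBlur(a,(3,3),0).astype(int)
for r in range(208,232,2): print(r,(f[r,382:400,0]-f[r,382:400,2]).tolist())
for r in (212,214,216,218,220): print(r,plane("top",[389.5,r],68))
b=env.read_camera("scene"); cv2.imwrite("pics/s3.png",cv2.resize(b[170:220,330:430],(800,400)))
E
```

```text
208 [-31, -35, -34, -30, -27, -24, -23, -23, -23, -26, -29, -28, -25, -26, -31, -37, -40, -38]
210 [-28, -29, -29, -29, -27, -25, -24, -22, -21, -25, -30, -31, -29, -30, -35, -42, -48, -51]
212 [-30, -28, -28, -28, -26, -23, -22, -22, -22, -25, -31, -35, -38, -42, -45, -50, -51, -52]
214 [-34, -34, -36, -36, -34, -31, -31, -31, -29, -28, -32, -38, -44, -50, -53, -52, -50, -50]
216 [-36, -36, -37, -35, -31, -31, -34, -35, -31, -26, -28, -36, -41, -49, -53, -53, -50, -49]
218 [-37, -38, -36, -30, -23, -24, -28, -30, -28, -24, -28, -32, -37, -45, -52, -54, -53, -52]
220 [-38, -38, -34, -26, -19, -20, -24, -27, -28, -26, -27, -28, -28, -38, -48, -50, -47, -40]
222 [-38, -36, -31, -23, -16, -18, -23, -22, -21, -21, -24, -23, -23, -32, -40, -37, -27, -16]
224 [-33, -33, -31, -23, -15, -15, -18, -18, -18, -22, -28, -27, -21, -20, -19, -14, -6, -3]
226 [-33, -35, -34, -24, -17, -18, -19, -16, -18, -24, -31, -31, -21, -10, -6, -3, -1, -4]
228 [-32, -38, -37, -28, -20, -19, -17, -12, -14, -18, -19, -15, -9, -3, 1, 0, -3, -9]
230 [-35, -39, -39, -30, -19, -14, -10, -8, -7, -8, -7, -4, -1, 0, 0, -3, -9, -16]
212 [[ 559.62470467 -182.98333547]]
214 [[ 554.66750006 -183.0507899 ]]
216 [[ 549.71416472 -183.11819168]]
218 [[ 544.76469413 -183.18554088]]
220 [[ 539.81908377 -183.25283754]]
```

View pics/s3.png

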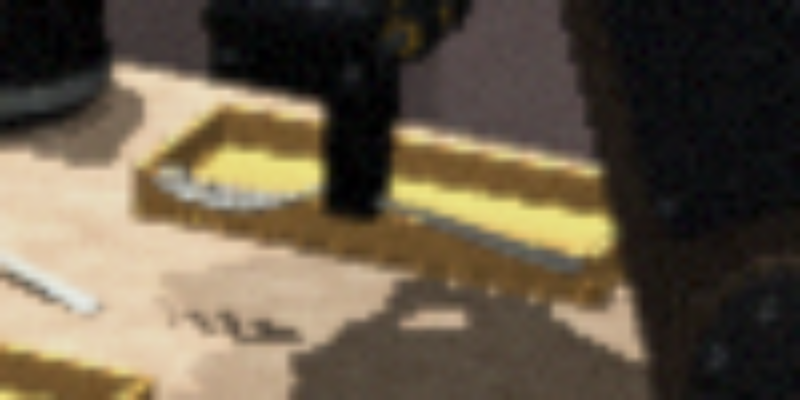

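The crop shows the fork level in the fingers, tines at about scene pixel (350,191.5) and handle end at (402,203.3).

```bash
python3 - <<'E'
from h import *
o,d=ray("scene",[[350,191.5],[402.2,203.3]])
for i,y in enumerate((-185.5,-199)):
    print(o+d[i]*(y-o[1])/d[i][1])
E
```

```text
[ 550.6296161  -185.5          64.06594615]
[ 362.57073078 -199.           58.40761007]
```

Fork centre sits about 6 mm behind the TCP, so I'll place with TCP at x≈515.

Emit:
step_arm --plan '[[[41.5,142,0,0,-1],[41.5,142,0,0,-1],[41.5,142,0,0,-1],[41.5,142,0,0,-1],[41.5,142,0,0,-1],[41.5,142,0,0,-1],[41.5,142,20,0,-1],[41.5,142,20,0,-1]]]'

```text
t: 3.73
eef_pos: [513.2, -329.3, 42.7]
tcp_rot: [-3.138, 0.004, 0.07]
ft_force: [-0.7, 0.9, -1.2]
opening: 0.082
grip_force: 30.0
```

```bash
python3 - <<'E'
from h import *
mv((514.5,-331.6,11,4))
b=env.read_camera("scene"); cv2.imwrite("pics/s4.png",cv2.resize(b[165:225,330:430],(800,480)))
E
```

```text
now 3.73 [ 513.2 -329.3   42.7] yaw 4.0 open 0.082
[ 1.2  2.5 31.7] turn 0.0
```

View pics/s4.png

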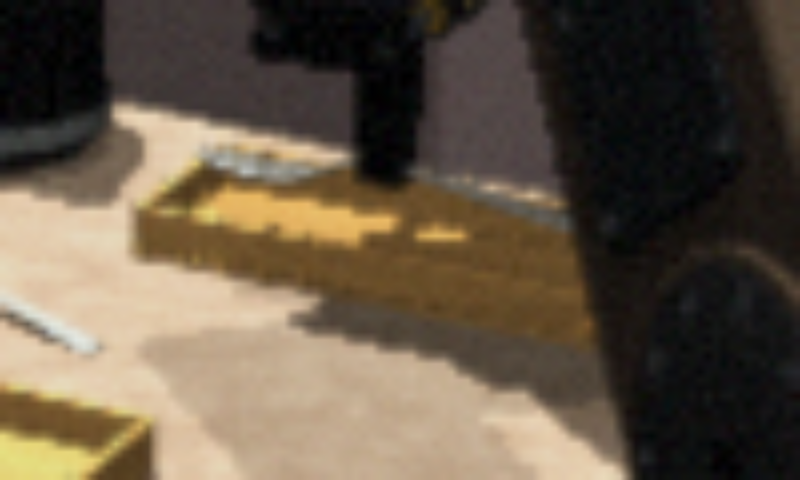

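The fork hovers over the long tray, aligned, with its tines at about (205,160) in the crop. Lower, release, rise.

Emit:
step_arm --plan '[[[1,2.5,16,0,-1],[1,2.5,29,0,-1],[1,2.5,32,0,-1],[1,2.5,32,0,-1],[1,2.5,32,0,-1],[1,2.5,32,0,-1],[1,2.5,32,0,-0.5],[1,2.5,32,0,-0.5]]]'

```text
t: 4.45
eef_pos: [516.2, -333.9, 14.1]
tcp_rot: [3.141, -0.001, 0.069]
ft_force: [0.4, -0.0, -0.4]
opening: 0.17
grip_force: 0.0
```

Emit:
step_arm --plan '[[[0,0,0,0,-0.4],[0,0,-20,0,-0.4],[0,0,-50,0,-0.4],[0,0,-80,0,-0.4],[0,0,-80,0,-0.4],[0,0,-80,0,-0.4]]]'

```text
t: 4.95
eef_pos: [516.6, -334.2, 95.2]
tcp_rot: [3.139, -0.003, 0.069]
ft_force: [-0.1, 0.3, -0.7]
opening: 0.302
grip_force: 0.0
```

```bash
python3 - <<'E'
from h import *
mv((463.5,161.5,100,3),(463.5,161.5,4.5,3),(638.5,-184.5,80,-13.8))
E
```

```text
now 4.95 [ 516.6 -334.2   95.2] yaw 4.0 open 0.302
[ -18.6 -498.1   -6. ] turn 1.0
[ -18.8 -498.4   89.5] turn 1.0
[ 132.  -140.9   15.2] turn 17.8
```

Emit:
step_arm --plan '[[[132,-141,15,17.8,-0.3],[132,-141,15,17.8,-0.3],[132,-141,15,17.8,-0.3],[132,-141,15,17.8,-0.3],[132,-141,15,17.8,-0.3],[132,-141,15,17.8,-0.3],[132,-141,15,17.8,-0.3],[132,-141,15,17.8,-0.3]]]'

```text
t: 5.62
eef_pos: [637.2, -184.0, 77.4]
tcp_rot: [3.142, 0.002, -0.241]
ft_force: [-0.5, -0.2, -0.3]
opening: 0.353
grip_force: 0.0
```

```bash
python3 - <<'E'
from h import *
mv((638.5,-184.5,4.5,-13.8))
a=env.read_camera("top"); b=env.read_camera("scene")
cv2.imwrite("pics/c5.png",np.hstack([cv2.resize(b[165:235,300:400],(400,280)),cv2.resize(a[150:290,360:500],(400,280))]))
E
```

```text
now 5.62 [ 637.2 -184.    77.4] yaw -13.8 open 0.353
[ 1.5  0.2 72.9] turn -0.0
```

View pics/c5.png

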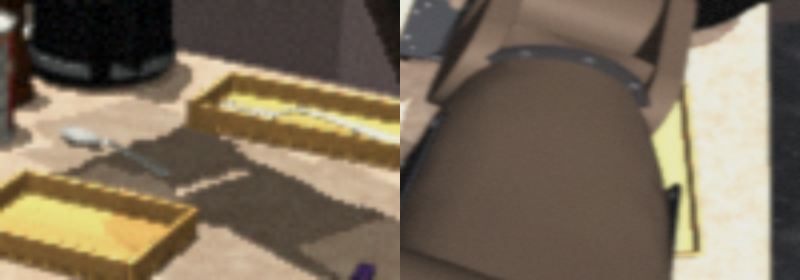

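The fork lies in the long tray (crop 225,100 → 395,135), and the spoon is at (65,133)–(168,173). Descend and grip.

Emit:
step_arm --plan '[[[1.5,0,40,0,-0.3],[1.5,0,68,0,-0.3],[1.5,0,73,0,-0.3],[1.5,0,73,0,-0.3],[1.5,0,73,0,-0.3],[1.5,0,73,0,-1],[1.5,0,73,0,-1],[1.5,0,73,0,-1]]]'

```text
t: 6.38
eef_pos: [639.9, -184.6, 6.9]
tcp_rot: [3.141, -0.002, -0.241]
ft_force: [-1.3, 0.9, -0.0]
opening: 0.193
grip_force: 0.0
```

Emit:
step_arm --plan '[[[0,0,0,0,-1],[0,0,0,0,-1],[0,0,0,0,-1],[0,0,-30,0,-1],[0,0,-55,0,-1],[0,0,-55,0,-1],[0,0,-55,0,-1],[0,0,-55,0,-1]]]'

```text
t: 7.05
eef_pos: [639.0, -184.1, 59.9]
tcp_rot: [-3.142, 0.001, -0.241]
ft_force: [0.3, 0.4, -1.7]
opening: 0.079
grip_force: 30.0
```

```bash
python3 - <<'E'
from h import *
mv((575,-37,58,3.1),(575,-37,10,3.1))
b=env.read_camera("scene")
cv2.imwrite("pics/c6.png",cv2.resize(b[160:240,280:400],(720,480)))
E
```

```text
now 7.05 [ 639.  -184.1   59.9] yaw -13.8 open 0.079
[ -97.3 -127.6    2. ] turn -16.9
[ -97.3 -127.6   50. ] turn -16.9
```

View pics/c6.png

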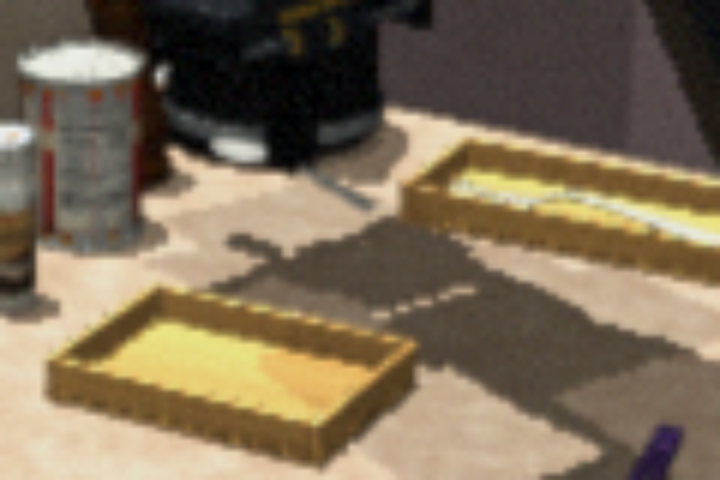

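Spoon held: bowl tip at crop (213,145), handle end at (372,206).

```bash
python3 -c "
from h import *
print(plane('scene',[[315.5,184.2],[342,194.3]],60))
o,d=ray('scene',[[315.5,184.2],[342,194.3]])
for i,y in enumerate((-200,-168.6)): print(o+d[i]*(y-o[1])/d[i][1])"
```

```text
[[ 694.27503063 -189.93845051]
 [ 565.81441558 -156.48361707]]
[ 700.59926511 -200.           55.56064313]
[ 572.46134974 -168.6          54.52088848]
```

Emit:
step_arm --plan '[[[-98,-130.5,2,-16.9,-1],[-98,-130.5,2,-16.9,-1],[-98,-130.5,2,-16.9,-1],[-98,-130.5,2,-16.9,-1],[-98,-130.5,2,-16.9,-1],[-98,-130.5,22,-16.9,-1],[-98,-130.5,22,-16.9,-1],[-98,-130.5,22,-16.9,-1]]]'

```text
t: 7.77
eef_pos: [574.7, -34.2, 37.3]
tcp_rot: [-3.141, 0.003, 0.054]
ft_force: [0.5, 0.3, -0.5]
opening: 0.076
grip_force: 30.0
```

```bash
python3 -c "
from h import *
mv((575,-34,10,3.1))"
```

```text
now 7.77 [574.7 -34.2  37.3] yaw 3.1 open 0.076
[ 0.3 -0.2 27.3] turn -0.0
```

Emit:
step_arm --plan '[[[0,0,16,0,-1],[0,0,25,0,-1],[0,0,27,0,-1],[0,0,27,0,-1],[0,0,27,0,-1],[0,0,27,0,-1],[0,0,27,0,-0.5],[0,0,27,0,-0.5]]]'

```text
t: 8.43
eef_pos: [575.5, -34.2, 11.6]
tcp_rot: [3.141, -0.0, 0.054]
ft_force: [-0.7, 0.2, -0.7]
opening: 0.168
grip_force: 0.0
```

Emit:
step_arm --plan '[[[0,0,0,0,-0.5],[0,0,-20,0,-0.5],[0,0,-50,0,-0.4],[0,0,-80,0,-0.4],[0,0,-80,0,-0.4],[0,0,-80,0,-0.4],[0,0,-80,0,-0.4]]]'

```text
t: 9.02
eef_pos: [575.1, -34.1, 91.2]
tcp_rot: [3.142, 0.0, 0.054]
ft_force: [0.4, 0.4, 0.3]
opening: 0.299
grip_force: 0.0
```

```bash
python3 -c "
from h import *
mv((463.5,161.5,80,3))"
```

```text
now 9.02 [575.1 -34.1  91.2] yaw 3.1 open 0.299
[-101.  -201.3   11.2] turn 0.1
```

Emit:
step_arm --plan '[[[-101,-201,11,0,-0.3],[-101,-201,11,0,-0.3],[-101,-201,11,0,-0.3],[-101,-201,11,0,-0.3],[-101,-201,11,0,-0.3],[-101,-201,11,0,-0.3],[-101,-201,11,0,-0.3],[-101,-201,11,0,-0.3]]]'

```text
t: 9.68
eef_pos: [463.2, 161.6, 79.6]
tcp_rot: [3.141, 0.002, 0.056]
ft_force: [0.1, 0.1, 0.7]
opening: 0.35
grip_force: 0.0
```

```bash
python3 - <<'E'
from h import *
mv((463.5,161.5,4.5,3))
a=env.read_camera("top"); b=env.read_camera("scene")
cv2.imwrite("pics/c7.png",np.hstack([cv2.resize(b[200:280,280:380],(400,320)),cv2.resize(a[150:270,280:430],(400,320))]))
E
```

```text
now 9.68 [463.2 161.6  79.6] yaw 3.2 open 0.35
[ 0.4  0.1 75.1] turn 0.2
```

View pics/c7.png

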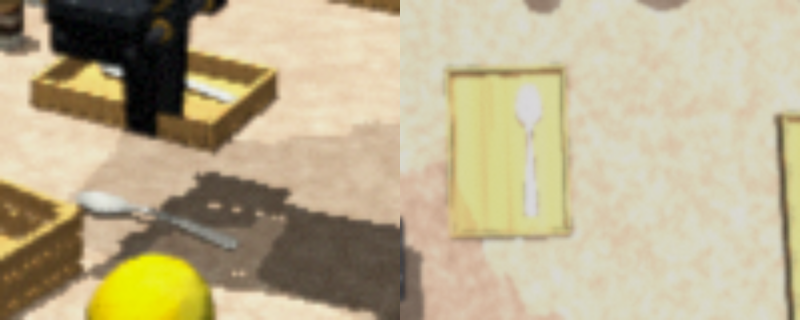

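The first spoon lies flat along the short tray, right half (527,150 in the crop). The second is under the gripper.

Emit:
step_arm --plan '[[[0,0,40,0,-0.3],[0,0,70,0,-0.3],[0,0,75,0,-0.3],[0,0,75,0,-0.3],[0,0,75,0,-0.3],[0,0,75,0,-1],[0,0,75,0,-1],[0,0,75,0,-1]]]'

```text
t: 10.45
eef_pos: [464.4, 161.2, 6.6]
tcp_rot: [-3.141, -0.002, 0.054]
ft_force: [-0.5, 0.2, 0.1]
opening: 0.197
grip_force: 0.0
```

Emit:
step_arm --plan '[[[0,0,0,0,-1],[0,0,0,0,-1],[0,0,0,0,-1],[0,0,-30,0,-1],[0,0,-55,0,-1],[0,0,-55,0,-1],[0,0,-55,0,-1],[0,0,-55,0,-1]]]'

```text
t: 11.12
eef_pos: [463.5, 161.1, 60.1]
tcp_rot: [3.141, 0.0, 0.054]
ft_force: [-0.6, 0.6, -0.1]
opening: 0.075
grip_force: 30.0
```

```bash
python3 - <<'E'
from h import *
mv((574,11,60,3.1))
b=env.read_camera("scene")
cv2.imwrite("pics/c8.png",cv2.resize(b[190:270,280:380],(700,560)))
E
```

```text
now 11.12 [463.5 161.1  60.1] yaw 3.1 open 0.075
[102.2 155.8   0.2] turn -0.0
```

View pics/c8.png

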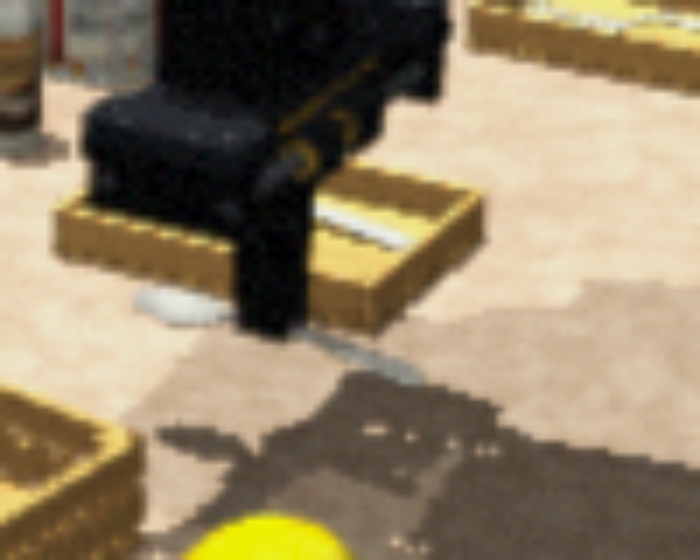

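The second spoon is held level and about centred (138,300 → 420,378). Carry it to the left half of the tray.

Emit:
step_arm --plan '[[[102,156,0,0,-1],[102,156,0,0,-1],[102,156,0,0,-1],[102,156,0,0,-1],[102,156,0,0,-1],[102,156,10,0,-1],[102,156,20,0,-1],[102,156,20,0,-1]]]'

```text
t: 11.83
eef_pos: [571.9, 11.4, 37.5]
tcp_rot: [-3.141, 0.005, 0.054]
ft_force: [-0.9, -0.2, -0.5]
opening: 0.081
grip_force: 30.0
```

```bash
python3 -c "
from h import *
mv((574,11,10.5,3.1))"
```

```text
now 11.83 [571.9  11.4  37.5] yaw 3.1 open 0.081
[ 2.2  0.6 27. ] turn -0.0
```

Emit:
step_arm --plan '[[[1,0,16,0,-1],[1,0,24,0,-1],[1,0,26,0,-1],[1,0,26,0,-1],[1,0,26,0,-1],[1,0,26,0,-1],[1,0,26,0,-0.5],[1,0,26,0,-0.5]]]'

```text
t: 12.5
eef_pos: [575.2, 10.9, 15.0]
tcp_rot: [3.141, -0.001, 0.054]
ft_force: [-0.6, 0.8, -1.3]
opening: 0.165
grip_force: 0.0
```

Emit:
step_arm --plan '[[[0,0,0,0,-0.5],[0,0,-20,0,-0.5],[0,0,-50,0,0],[0,0,-80,0,0.8],[0,0,-110,0,0.8],[0,0,-110,0,0.8],[0,0,-110,0,0.8]]]'

```text
t: 13.08
eef_pos: [575.6, 10.8, 126.1]
tcp_rot: [3.141, -0.003, 0.054]
ft_force: [-0.3, 0.0, 0.2]
opening: 0.544
grip_force: 0.0
```

```bash
python3 -c "
from h import *
mv((654,163,122,13.5))"
```

```text
now 13.08 [575.6  10.8 126.1] yaw 3.1 open 0.544
[  86.4 -147.8    4.3] turn -10.4
```

Emit:
step_arm --plan '[[[86,-148,4,-10.4,1],[86,-148,4,-10.4,1],[86,-148,4,-10.4,1],[86,-148,4,-10.4,1],[86,-148,4,-10.4,1],[86,-148,4,-10.4,1],[86,-148,4,-10.4,1],[86,-148,4,-10.4,1]]]'

```text
t: 13.75
eef_pos: [652.2, 162.1, 119.7]
tcp_rot: [3.141, 0.002, 0.234]
ft_force: [0.8, 0.4, 0.1]
opening: 0.994
grip_force: 0.0
```

```bash
python3 - <<'E'
from h import *
mv((654,162.5,9.5,13.5))
b=env.read_camera("scene");a=env.read_camera("top")
cv2.imwrite("pics/c9.png",np.hstack([cv2.resize(b[180:260,210:360],(500,267)),cv2.resize(a[150:260,280:360],(194,267))]))
E
```

```text
now 13.75 [652.2 162.1 119.7] yaw 13.4 open 0.994
[  2.    0.  110.2] turn -0.1
```

View pics/c9.png

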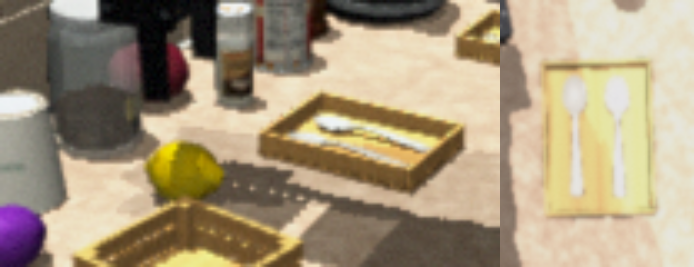

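Both spoons lie side by side in the short tray, and the jar stands. The lemon, at (185,170), is undisturbed, so descend on it.

Emit:
step_arm --plan '[[[1.5,0,40,0,1],[1.5,0,75,0,1],[1.5,0,105,0,1],[1.5,0,110,0,1],[1.5,0,110,0,1],[1.5,0,110,0,1],[1.5,0,110,0,-1],[1.5,0,110,0,-1]]]'

```text
t: 14.52
eef_pos: [655.4, 163.6, 12.6]
tcp_rot: [3.141, -0.003, 0.235]
ft_force: [0.2, -0.2, -0.1]
opening: 0.911
grip_force: 0.0
```

Emit:
step_arm --plan '[[[0,0,0,0,-1],[0,0,0,0,-1],[0,0,0,0,-1],[0,0,0,0,-1],[0,0,-30,0,-1],[0,0,-70,0,-1],[0,0,-90,0,-1],[0,0,-90,0,-1]]]'

```text
t: 15.18
eef_pos: [656.5, 164.0, 105.6]
tcp_rot: [3.141, -0.007, 0.235]
ft_force: [-0.1, -0.6, -0.6]
opening: 0.358
grip_force: 0.0
```

```bash
python3 - <<'E'
from h import *
mv((540,300,100,-5.5),(540,300,16,-5.5))
E
```

```text
now 15.18 [656.5 164.  105.6] yaw 13.5 open 0.358
[ -81.6 -159.4    4.9] turn 19.0
[ -82.2 -159.4   88.9] turn 19.0
```

The fingers hadn't closed fully before the lift, so I'll reopen and look.

Emit:
step_arm --plan '[[[0,0,-15,0,1],[0,0,-15,0,1],[0,0,-15,0,1],[0,0,-15,0,1],[0,0,-15,0,1],[0,0,-15,0,1],[0,0,-15,0,1],[0,0,-15,0,1]]]'

```text
t: 15.85
eef_pos: [654.3, 163.6, 115.0]
tcp_rot: [3.142, 0.001, 0.235]
ft_force: [1.3, -0.3, -1.5]
opening: 0.858
grip_force: 0.0
```

```bash
python3 - <<'E'
from h import *
b=env.read_camera("scene");a=env.read_camera("top")
cv2.imwrite("pics/c10.png",np.hstack([cv2.resize(b[180:280,200:350],(450,300)),cv2.resize(a[120:260,160:300],(300,300))]))
h=hsv(b);y=((h[...,0]>18)&(h[...,0]<35)&(h[...,1]>150)).astype(np.uint8)
p=blob(y,(245,215,295,248));print(len(p),p.min(0),p.max(0),p.mean(0),plane("scene",p.mean(0),28))
mv((654,163,9,13))
E
```

```text
307 [254 223] [276 240] [264.85993485 231.16286645] [[651.44039311 163.35937092]]
now 15.95 [654.4 163.6 115.3] yaw 13.5 open 0.944
[ -0.5   0.5 106.3] turn 0.5
```

View pics/c10.png

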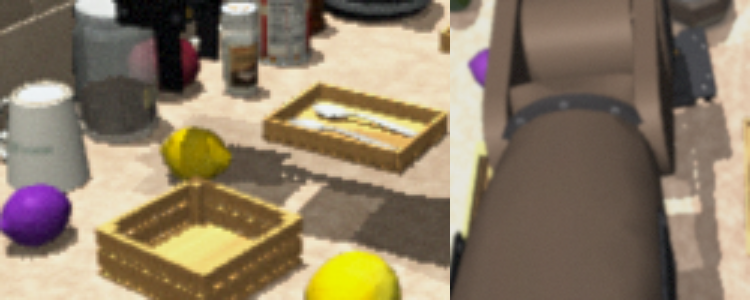

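The lemon is where it was (scene centroid 264.9,231.2). Repeat with a longer closing time.

Emit:
step_arm --plan '[[[-0.5,0.5,40,0,1],[-0.5,0.5,75,0,1],[-0.5,0.5,103,0,1],[-0.5,0.5,106,0,1],[-0.5,0.5,106,0,1],[-0.5,0.5,106,0,1],[-0.5,0.5,106,0,-1],[-0.5,0.5,106,0,-1]]]'

```text
t: 16.62
eef_pos: [655.0, 163.2, 11.5]
tcp_rot: [3.141, -0.003, 0.235]
ft_force: [0.5, -0.7, 0.2]
opening: 0.913
grip_force: 0.0
```

Emit:
step_arm --plan '[[[0,0,0,0,-1],[0,0,0,0,-1],[0,0,0,0,-1],[0,0,0,0,-1],[0,0,0,0,-1],[0,0,0,0,-1],[0,0,0,0,-1],[0,0,0,0,-1]]]'

```text
t: 17.28
eef_pos: [654.1, 162.9, 9.6]
tcp_rot: [3.141, -0.0, 0.235]
ft_force: [-0.2, -1.2, 3.0]
opening: 0.559
grip_force: 30.0
```

Gripped (53 mm, 30 N). Lift.

Emit:
step_arm --plan '[[[0,0,-30,0,-1],[0,0,-60,0,-1],[0,0,-90,0,-1],[0,0,-90,0,-1],[0,0,-90,0,-1],[0,0,-90,0,-1]]]'

```text
t: 17.78
eef_pos: [653.5, 163.0, 98.7]
tcp_rot: [-3.142, 0.001, 0.235]
ft_force: [0.3, -0.3, -1.8]
opening: 0.557
grip_force: 30.0
```

```bash
python3 - <<'E'
from h import *
mv((540,300,100,-5.5),(540,300,16,-5.5))
E
```

```text
now 17.78 [653.5 163.   98.7] yaw 13.5 open 0.557
[ -78.5 -159.7   -1.2] turn 19.0
[ -78.4 -159.7   82.8] turn 19.0
```

Emit:
step_arm --plan '[[[-78.5,-159.5,0,19,-1],[-78.5,-159.5,0,19,-1],[-78.5,-159.5,0,19,-1],[-78.5,-159.5,0,19,-1],[-78.5,-159.5,0,19,-1],[-78.5,-159.5,0,19,-1],[-78.5,-159.5,20,19,-1],[-78.5,-159.5,20,19,-1]]]'

```text
t: 18.45
eef_pos: [539.7, 298.7, 76.2]
tcp_rot: [3.139, 0.004, -0.096]
ft_force: [-0.9, -0.1, -2.1]
opening: 0.561
grip_force: 30.0
```

```bash
python3 - <<'E'
from h import *
mv((540,300,16,-5.5))
b=env.read_camera("scene")
cv2.imwrite("pics/c11.png",cv2.resize(b[180:300,200:360],(640,480)))
E
```

```text
now 18.45 [539.7 298.7  76.2] yaw -5.5 open 0.561
[ 0.4 -1.4 60.2] turn -0.0
```

View pics/c11.png

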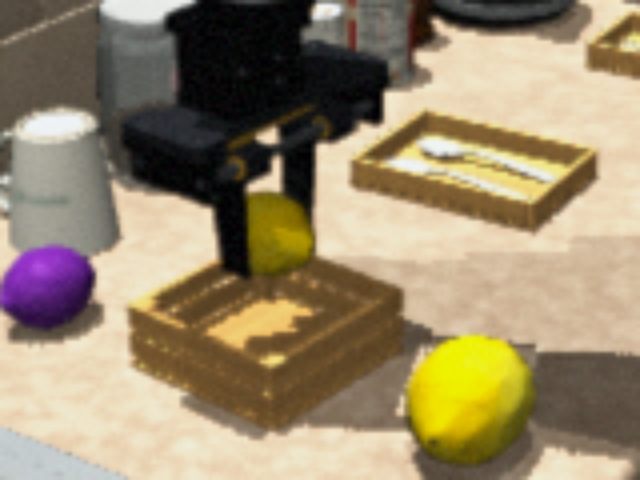

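The lemon hangs centred above the crate at (280,235). Lower and release.

Emit:
step_arm --plan '[[[0,-1,30,0,-1],[0,-1,52,0,-1],[0,-1,60,0,-1],[0,-1,60,0,-1],[0,-1,60,0,-1],[0,-1,60,0,0.5],[0,-1,60,0,0.5],[0,-1,60,0,0.5]]]'

```text
t: 19.17
eef_pos: [541.2, 301.0, 20.7]
tcp_rot: [-3.141, -0.002, -0.096]
ft_force: [0.8, 0.1, 0.3]
opening: 0.713
grip_force: 0.0
```

Emit:
step_arm --plan '[[[0,0,0,0,0.5],[0,0,0,0,0.5],[0,0,-25,0,0.5],[0,0,-60,0,0.5],[0,0,-100,0,0.5],[0,0,-130,0,0.5],[0,0,-130,0,0.5],[0,0,-130,0,0.5]]]'

```text
t: 19.83
eef_pos: [541.1, 301.2, 151.3]
tcp_rot: [-3.14, -0.003, -0.096]
ft_force: [0.0, 0.1, -1.4]
opening: 0.75
grip_force: 0.0
```

Emit:
step_arm --plan '[[[-100,-80,-60,0,0.5],[-100,-80,-60,0,0.5],[-100,-80,-60,0,0.5],[-100,-80,-60,0,0.5],[-100,-80,-60,0,0.5],[-100,-80,-60,0,0.5],[-100,-80,-60,0,0.5],[-100,-80,-60,0,0.5]]]'

```text
t: 20.5
eef_pos: [449.4, 389.1, 208.1]
tcp_rot: [3.14, 0.001, -0.098]
ft_force: [-0.6, 0.4, 0.7]
opening: 0.752
grip_force: 0.0
```

```bash
python3 - <<'E'
from h import *
b=env.read_camera("scene");a=env.read_camera("top")
cv2.imwrite("pics/c12.png",np.vstack([cv2.resize(b[170:300,200:440],(720,330)),cv2.resize(a[110:300,150:490],(720,260),interpolation=cv2.INTER_AREA)]))
mv((400,380,200,0))
E
```

```text
now 20.6 [449.5 389.2 208.5] yaw -5.6 open 0.753
[-48.3  14.    8.6] turn -5.6
```

View pics/c12.png

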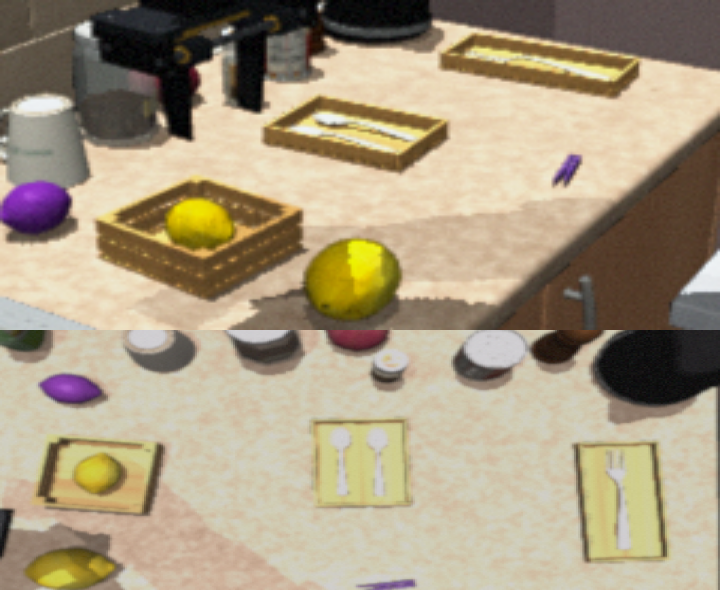

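The fork is in the long tray, both spoons are in the short tray, the lemon is in the crate, and the jar still stands.

```bash
python3 -c "
from cell import env
print(env.job_done())"
```

```text
the job is handed in; nothing more can be done
None
```

I handed the job in at about 21 s: the fork is in the long tray, both teaspoons lie side by side in the short tray, and the small yellow lemon is in the crate (first grip on it missed, second held), with the spice jar left standing.

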